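Test two contacts with the hand probe and hold up its display

ROBOT

A 6-joint arm with a two-finger parallel gripper is mounted at the origin on the work surface. World frame = base frame: x ahead of the robot, y to its left, z up, the work surface at z = 0. Lengths are in m, angles in rad, forces in N, time in s.
With the tool pointing down it reaches from about 0.275 to 0.975 m from the base axis. Payload 8.4 kg.
Tool frame: the origin (TCP) lies at the centre of the arm's flange, where the gripper is bolted on; the fingertips stand 190 mm ahead of it and the grasp point (between the pads) lies 171 mm ahead of it; z points along the fingers, y is the line along which they close (so a half turn about z gives the same grasp; the last joint's range is limited). The gripper opens to 92 mm and grips with 3 to 60 N. Pads are 20 mm wide; open, the fingers measure 128 mm over their backs; the gripper's body (75 mm by 189 mm) begins 69 mm behind the grasp point.
Start: joints at [1.235, 0.353, 1.633, -0, 1.155, -0.002], TCP at [0.205, 0.591, 0.405] pointing down, gripper open.
Joint ranges: [-2.63, 2.63], [-0.92, 2.1], [0.06, 2.66], [-1.3, 4.44], [0, 2.69], [-3.02, 3.02]. Speed limits (rad/s): [2.22, 2.22, 2.79, 3.14, 3.14, 3.14].

INTERFACE

Orientations are given as [roll, pitch, yaw] about the fixed x, y, z axes, in that order (R = Rz(yaw) Ry(pitch) Rx(roll)).
In Python, from station import monitor, eyes, robot gives the robot as it stands. The module is installed in compiled form; this text tells all that it offers.
- The arm moves only by the tool drive_tool, never from a script. Its argument "targets" is a list of rows, each an object with "angular": the turn, a rotation vector about the tool's x, y, z in rad, a list of three; "travel": the shift along the tool's x, y, z in cm, a list of three; "claw": the gripper command: -1 is fully open, 1 is shut, values between are in proportion. A call has 1 to 5 rows; each row shifts and turns the commanded pose from where the row before left it, along the tool's axes as they then stand; what a row does not reach is not made up. A row lasts 1/8 s, in which the tool goes at most 62.5 mm and 10.7 degrees, less where a joint would pass 70% of its speed; a pose out of reach is approached as far as the arm can. A call is refused whole if a number of a shift passes 6.25 or a number of a turn 0.188, either way. A call with a gripper value outside its range is refused whole. The fingers move at their own pace and stop on an object; "squeeze" is the grip in N (left out, the last holds). Time passes only in rows, so rows that do not move let the fingers close. It gives the time, the measured TCP pose, the force, the opening and the grip force at its end, in the units of the state.
- monitor.sense(): the state, without advancing time (a new reading comes with each control period).
- eyes.camera(name): name is "scene" or "top"; returns a dict with "color" (480x640x3 uint8, red, green, blue), "K" (3x3 intrinsics, pixels), "k1" (the pictures are not rectified: a ray, as slopes to the right and down, at radius r is drawn at 1 + k1 r^2 times it, then the intrinsics apply), "rvec" (rotation vector, rad) and "tvec" (3), from world to camera coordinates, as OpenCV has them. Camera axes: x right, y down, z forward; pixel columns grow to the right and rows downward; lengths in m; the calibration is good to about 2 mm. A picture is of the moment at which its call begins. There is no depth.
- robot.finish_job(): hands the job in; it is judged then, once.
The state is a dict: "t": time; "joint_positions": joint angles; "qvel": joint speeds; "joint_efforts": joint torques, N m; "eef_pos": TCP position; "ee_rot": TCP orientation; "wrist_force": force on the tool from outside, world axes, zero at the start; "ft_torque": the same for the moment, N m; "opening": opening from 0.0 (shut) to 1.0 (fully open); "gripper_force": force on a finger pad.
Only numpy, scipy, OpenCV 4.12 (cv2) and the standard library are available. Lean on these libraries where they do the work, as an engineer would, in place of code of your own. Each camera call takes 0.05 s, during which the arm holds its last target. There are 200 camera calls.

TASK

Draw the hand-held test probe up out of its stand and, holding it upright, press its spring tip gently down onto the top of the tall contact on the circuit board for about a second, then do the same on the low contact. Then lift the probe well clear, its tip more than 12 cm above the bench, and lean it about halfway between upright and level so that its display faces up at a slant. The program finishes while still holding the probe still like this in the gripper; leave the beaker, the cup and the jar where they stand.

Things in the scene. Friction and masses are not known exactly. Their poses are not given: they have to be found in the camera images.
- probe_grip (a point): Where to grip the loose grey test probe (100 to 170 g, 166 mm long): on its axis, 30 mm below its top, 136 mm above the end of its tip. z runs from tip to top, x is where the display (dark 20 x 40 mm panel on the handle) looks, y across the handle. The handle there is 24 (x) x 28 (y) mm; grip it across y, 10 to 40 N. At the start upright, tip down, display away from the robot within 35 degrees.
- tip_end (a point): The end of the probe's spring tip, on its axis, same axes as the probe. The rod is 5 mm thick and 24 mm long and slides up into the probe when pressed. Above it, from this end: barrel 10 mm thick to 46 mm, lower body 22 x 28 mm to 80 mm (inside the stand at the start), collar 36 x 46 mm to 86 mm (rests on the stand's rim at the start), handle to 166 mm.
- plunger (a joint): How far the probe's spring tip is pushed in: 0 free, 0.008 (8 mm) fully in. It takes 0.8 N to start and 0.4 N more for each mm. A touch counts from 1.5 mm on; 3 to 5 mm is a good press.
- stand_mouth (a point): The centre of the rim of the probe's stand, 95 mm above the bench: an upright aluminium square tube open at the top (26 x 32 mm inside, 38 x 44 mm outside) on a 100 x 100 x 10 mm foot, fixed. z is up. The probe comes out straight up and is clear after 80 mm of lift.
- tall_top (a point): The centre of the flat top of the tall contact: a slim brass post with a round head 20 mm across, its top 50 mm above the circuit board, 70 mm above the bench. Fixed. z is up.
- low_top (a point): The centre of the flat top of the low contact: a broad brass disc 34 mm across, its top 14 mm above the circuit board, 34 mm above the bench. Fixed. z is up.
- board: The circuit board, a plywood slab 140 (x) x 170 (y) x 20 mm lying fixed on the bench; its origin is the centre of its underside. The two contacts stand on it 90 to 125 mm apart along its y, either of them on either side. A cell holder, a lamp and a small switch on it stand no more than 45 mm above the bench.
- beaker_mid (a point): Clear plastic beaker, 70 mm across and 95 mm high, loose; the point is at its centre. A bystander.
- foam_cup_mid (a point): White cup, 74 mm across and 85 mm high, loose; the point is at its centre. A bystander.
- jar_mid (a point): White jar, 68 mm across and 80 mm high, loose; the point is at its centre. A bystander.
Mind the look-alikes: they are no part of the job. What is shaped like the part that bears stand_mouth but brown, green or yellow is not meant.

How it is judged:
By the outcome, as a careful person would: the job done as asked, in the order asked, and still so for the second after the job is handed in, while the arm keeps its last pose, push and grip.
It also fails if it takes over 51 s, if anything falls off the work surface, if the arm or the gripper's body presses on something with over 40 N, if the wrist force passes 120 N, or if a joint passes its speed limit or range.

## Working session

There is one attempt and no reset: what is moved stays moved. The work goes in short steps, Python scripts to look and compute and a tool call to move; the robot and the scene stay as the last step left them, time stands still between calls to the robot, and variables do not carry over. Pictures are saved under pics/ and viewed, at most 10 in all, crops included, and the job is handed in when it is done.

Besides the shell and the picture viewer there is one more tool, called after "Call:" in YAML: its name, and indented under it one key for each argument. drive_tool: Moves the arm, as the interface text tells. Its arguments: {"type":"object","properties":{"targets":{"type":"array","items":{"type":"object","properties":{"angular":{"type":"array","items":{"type":"number"}},"travel":{"type":"array","items":{"type":"number"}},"claw":{"type":"number"}}}},"squeeze":{"type":"number"}},"required":["targets"]}

```bash
mkdir -p pics
cat > h.py <<'E'
import numpy as np, cv2
from station import monitor, eyes, robot
from scipy.spatial.transform import Rotation as R
def cam(n):
    c=eyes.camera(n); return c
def ray(c,u,v):
    K=np.array(c["K"]);p=np.array([(u-K[0,2])/K[0,0],(v-K[1,2])/K[1,1]])
    q=p.copy()
    for _ in range(20): q=p/(1+c["k1"]*(q@q))
    Rm=cv2.Rodrigues(np.array(c["rvec"],float))[0];t=np.array(c["tvec"]).ravel()
    return -Rm.T@t, Rm.T@np.array([q[0],q[1],1])
def atz(c,u,v,z):
    o,d=ray(c,u,v); return (o+d*(z-o[2])/d[2]).round(4)
def proj(c,P):
    Rm=cv2.Rodrigues(np.array(c["rvec"],float))[0];t=np.array(c["tvec"]).ravel()
    p=Rm@np.array(P)+t;q=p[:2]/p[2];q=q*(1+c["k1"]*(q@q));K=np.array(c["K"])
    return np.array([K[0,0]*q[0]+K[0,2],K[1,1]*q[1]+K[1,2]]).round(1)
def tri(c1,p1,c2,p2):
    o1,d1=ray(c1,*p1);o2,d2=ray(c2,*p2)
    A=np.stack([d1,-d2],1);s=np.linalg.lstsq(A,o2-o1,rcond=None)[0]
    a=o1+d1*s[0];b=o2+d2*s[1];return ((a+b)/2).round(4),np.linalg.norm(a-b).round(4)
E
python3 - <<'E'
from h import *
import pickle
for n in("scene","top"):
    c=cam(n);pickle.dump(c,open(n+"0.pkl","wb"));cv2.imwrite(f"pics/{n}0.png",c["color"][:,:,::-1]);print(n,c["K"],c["k1"],ray(c,320,240))
print(monitor.sense())
E
```

```text
scene [[433.79075651   0.         321.16429886]
 [  0.         433.79075651 234.46084262]
 [  0.           0.           1.        ]] -0.10307981927494779 (array([ 0.94388926, -0.35820155,  0.82508365]), array([-0.416911  ,  0.38356592, -0.82415573]))
top [[582.48819749   0.         317.39766931]
 [  0.         582.48819749 243.04710196]
 [  0.           0.           1.        ]] -0.002721382841510663 (array([0.41035675, 0.00575854, 1.5253727 ]), array([ 0.11923194, -0.01483473, -0.99277943]))
{'t': 0.1, 'joint_positions': array([ 1.23459474e+00,  3.53614679e-01,  1.63407025e+00, -7.53529379e-06,
        1.15517293e+00, -2.39400340e-03]), 'qvel': array([ 7.75854399e-04, -1.04162412e-03, -4.52015675e-03, -1.57685753e-03,
       -4.37916751e-06, -1.76024670e-03]), 'joint_efforts': array([ 8.74291709e-04, -5.94911027e+01, -3.34930909e+01,  6.99786097e-02,
        1.84916781e-02, -7.52214487e-05]), 'eef_pos': array([0.20470592, 0.59030619, 0.40401176]), 'ee_rot': array([-3.14032743e+00,  3.86099528e-06,  2.80778812e+00]), 'wrist_force': array([ 1.05347083, -0.51147869, -0.66940031]), 'ft_torque': array([-0.03178713,  0.05726101,  0.00723759]), 'gripper_force': 0.0, 'opening': 1.0031144511972303}
```

View pics/scene0.png

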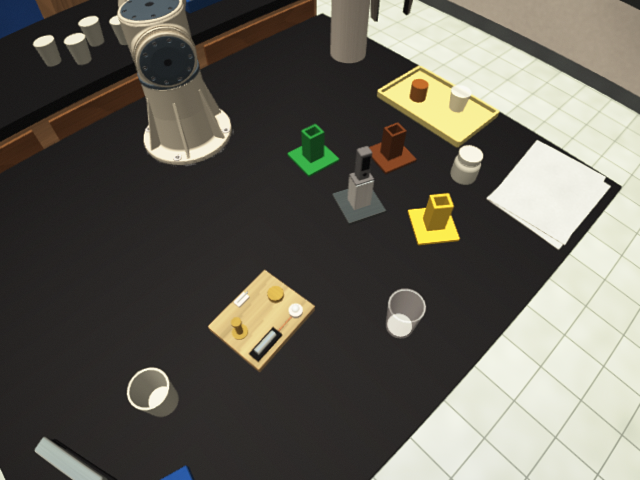

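View pics/top0.png

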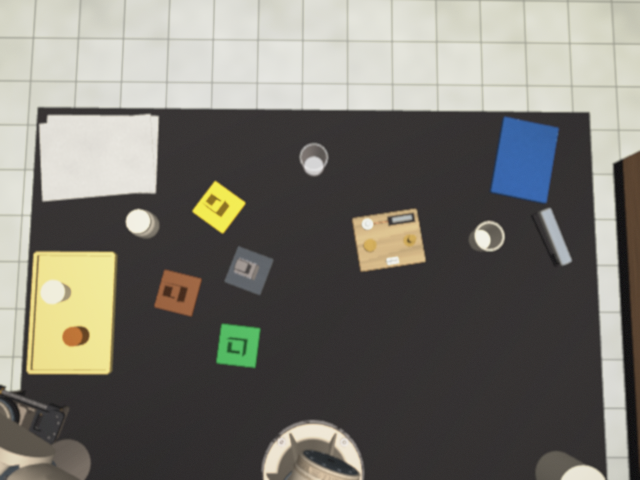

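The probe stands in the grey tube at scene (361,175), top (247,268). The green, brown and yellow tubes are the look-alikes, at top (238,346), (178,293) and (218,207). The board is at top (389,240). The tall post is at scene (237,325), top (411,239), and the low disc at scene (276,294), top (370,245). I'll confirm these in enlarged crops.

Run:
```python
import pickle,cv2,numpy as np
s=pickle.load(open("scene0.pkl","rb"))["color"];t=pickle.load(open("top0.pkl","rb"))["color"]
def cr(i,u,v,w,h,W,H): return cv2.resize(i[v:v+h,u:u+w],(W,H),interpolation=cv2.INTER_CUBIC)
# left: 10px grid ticks
def g(im,u,v,k):
    im=im.copy()
    for a in range(0,im.shape[1],10*k): cv2.line(im,(a,0),(a,6),(255,0,255),1);cv2.putText(im,str(u+a//k),(a,16),0,.35,(255,0,255),1)
    for a in range(0,im.shape[0],10*k): cv2.line(im,(0,a),(6,a),(255,0,255),1);cv2.putText(im,str(v+a//k),(8,a+4),0,.35,(255,0,255),1)
    return im
A=g(cr(s,335,140,50,75,400,600),335,140,8)
B=g(cr(t,222,245,50,50,400,400),222,245,8)[:300]
C=g(cr(t,350,205,80,60,400,300),350,205,5)
o=np.hstack([A,np.vstack([B,C])]);cv2.imwrite("pics/c1.png",o[:,:,::-1])
D=g(cr(s,205,268,114,85,798,595),205,268,7);cv2.imwrite("pics/c2.png",D[:,:,::-1])
```

```text
(no output)
```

View pics/c1.png

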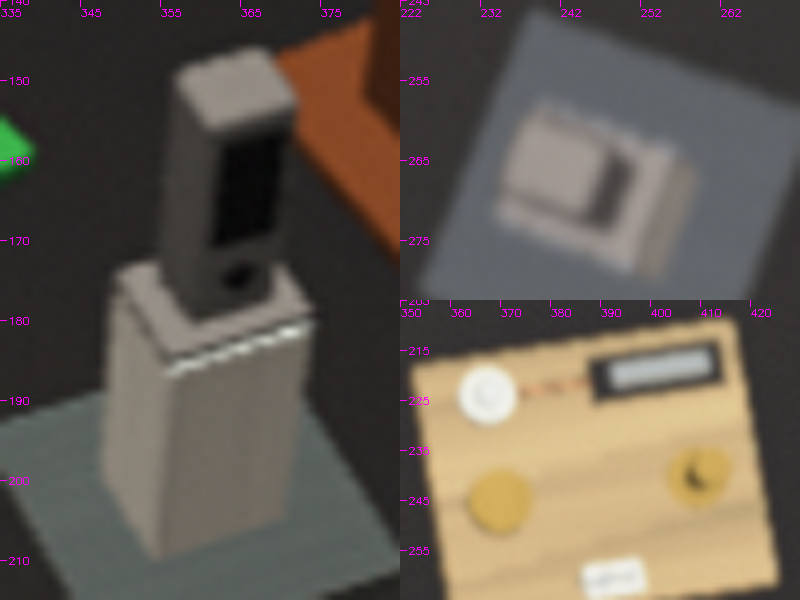

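View pics/c2.png

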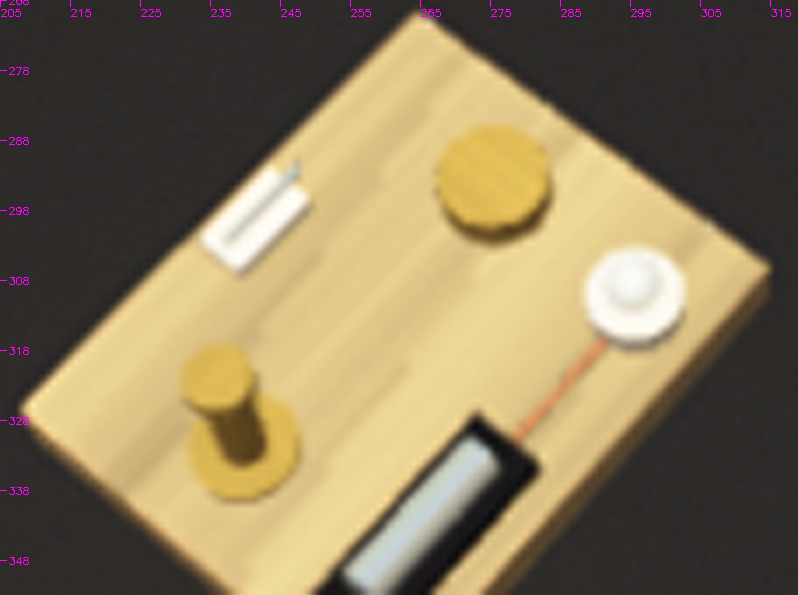

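The crops confirm it. The probe sits in the aluminium tube with its display visible at scene (366,163). The tall head is near scene (235.7,321.4), top (411.8,237.8). The low disc is near scene (274.9,293.1), top (369.6,244.8).

Run:
```python
from h import *
import pickle
s=pickle.load(open("scene0.pkl","rb"));t=pickle.load(open("top0.pkl","rb"))
print("tall",tri(s,(235.7,321.4),t,(411.8,237.8)),atz(s,235.7,321.4,.07),atz(t,411.8,237.8,.07))
print("low",tri(s,(274.9,293.1),t,(369.6,244.8)),atz(s,274.9,293.1,.034),atz(t,369.6,244.8,.034))
print("ptop",tri(s,(364.3,150.4),t,(241.1,264.6)),atz(s,364.3,150.4,.181),atz(t,241.1,264.6,.181))
# foot top (z=.01) by colour, tops
for n,c,z,bx in(("top",t,.01,(215,235,70,70)),("scene",s,.01,(325,170,70,60))):
    im=c["color"].astype(int);u,v,w,h=bx;m=np.zeros(im.shape[:2],np.uint8)
    sub=im[v:v+h,u:u+w];mm=(sub.sum(2)>170)&(abs(sub[...,0]-sub[...,2])<60);mm&=(sub[...,2]>=sub[...,0]-22)
    m[v:v+h,u:u+w]=mm
    nl,l,st,ce=cv2.connectedComponentsWithStats(m);k=1+st[1:,4].argmax()
    ys,xs=np.nonzero(l==k)
    P=np.array([atz(c,x,y,z)[:2] for x,y in zip(xs,ys)])
    r=cv2.minAreaRect((P*1000).astype(np.float32));print(n,r)
# corners of probe top in scene & top crops
S=[(178,72),(265,48),(297,100),(212,128)]
Q=np.array([atz(s,335+(x+.5)/8-.5,140+(y+.5)/8-.5,.181)[:2] for x,y in S]);print(Q,Q.mean(0));d=np.roll(Q,-1,0)-Q;print(np.linalg.norm(d,axis=1),np.degrees(np.arctan2(d[:,1],d[:,0])))
# low collar front edge etc.
C=[(118,272),(175,350),(315,315)]
Q=np.array([atz(s,335+(x+.5)/8-.5,140+(y+.5)/8-.5,.101)[:2] for x,y in C]);print(Q);d=np.diff(Q,axis=0);print(np.linalg.norm(d,axis=1),np.degrees(np.arctan2(d[:,1],d[:,0])))
```

```text
tall (array([ 0.592 , -0.2484,  0.0707]), np.float64(0.0021)) [ 0.5911 -0.2492  0.07  ] [ 0.5925 -0.2475  0.07  ]
low (array([ 0.5777, -0.1456,  0.0319]), np.float64(0.0021)) [ 0.5781 -0.147   0.034 ] [ 0.578  -0.1445  0.034 ]
ptop (array([0.5127, 0.1671, 0.181 ]), np.float64(0.0013)) [0.5124 0.1666 0.181 ] [0.5132 0.1676 0.181 ]
top ((512.27783203125, 168.42401123046875), (105.70929718017578, 106.25475311279297), 69.97276306152344)
scene ((492.2176208496094, 184.11138916015625), (120.60359191894531, 147.75636291503906), 69.5324478149414)
[[0.4977 0.1588]
 [0.507  0.1827]
 [0.5264 0.1745]
 [0.5185 0.1504]] [0.5124 0.1666]
[0.02564566 0.02106181 0.02536178 0.02243212] [  68.7379266   -22.9128284  -108.14918671  158.00887008]
[[0.488  0.1521]
 [0.5198 0.1428]
 [0.5372 0.1814]]
[0.03313201 0.04234052] [-16.30170834  65.73523394]
```

Call:
drive_tool:
  targets:
    - {"travel":[-3.58,-2.49,0],"claw":-1}
    - {"travel":[-3.58,-2.49,0],"claw":-1}
    - {"travel":[-3.58,-2.49,0],"claw":-1}
    - {"travel":[-3.58,-2.49,0],"claw":-1}
    - {"travel":[-3.58,-2.49,0],"claw":-1}

```text
$.targets[0]: bad value
```

Call:
drive_tool:
  targets:
    - {"travel":[-3.58,-2.49,0],"claw":-1}
    - {"travel":[-3.58,-2.49,0],"claw":-1}
    - {"travel":[-3.58,-2.49,0],"claw":-1}
    - {"travel":[-3.58,-2.49,0],"claw":-1}
    - {"travel":[-3.58,-2.49,0],"claw":-1}

```text
$.targets[0]: bad value
```

Call:
drive_tool:
  targets:
    - {"travel":[-3.58,-2.49,0],"claw":-1}
    - {"travel":[-3.58,-2.49,0],"claw":-1}
    - {"angular":[0,0,0.016],"claw":-1}
    - {"claw":-1}

```text
$.targets[0]: bad value
```

Call:
drive_tool:
  targets:
    - {"angular":[0,0,0],"travel":[-3.58,-2.49,0],"claw":-1}
    - {"angular":[0,0,0],"travel":[-3.58,-2.49,0],"claw":-1}
    - {"angular":[0,0,0],"travel":[-3.58,-2.49,0],"claw":-1}
    - {"angular":[0,0,0],"travel":[-3.58,-2.49,0],"claw":-1}
    - {"angular":[0,0,0],"travel":[-3.58,-2.49,0],"claw":-1}

```text
t: 0.72
eef_pos: [0.3337, 0.4129, 0.4045]
ee_rot: [-3.141, -0.0, 2.808]
wrist_force: [0.6, -0.1, 0.5]
opening: 1.002
gripper_force: 0.0
```

Call:
drive_tool:
  targets:
    - {"angular":[0,0,0],"travel":[-3.58,-2.49,0],"claw":-1}
    - {"angular":[0,0,0],"travel":[-3.58,-2.49,0],"claw":-1}
    - {"angular":[0,0,0],"travel":[-3.58,-2.49,0],"claw":-1}
    - {"angular":[0,0,0],"travel":[-3.58,-2.49,0],"claw":-1}
    - {"angular":[0,0,0],"travel":[-3.58,-2.49,0],"claw":-1}

```text
t: 1.35
eef_pos: [0.462, 0.2366, 0.4045]
ee_rot: [-3.141, -0.0, 2.808]
wrist_force: [-1.4, -0.1, 0.5]
opening: 0.998
gripper_force: 0.0
```

Call:
drive_tool:
  targets:
    - {"angular":[0,0,0],"travel":[-3.58,-2.49,0],"claw":-1}
    - {"angular":[0,0,0],"travel":[-3.58,-2.49,0],"claw":-1}
    - {"angular":[0,0,0.016],"travel":[0,0,0],"claw":-1}
    - {"angular":[0,0,0],"travel":[0,0,0],"claw":-1}

```text
t: 1.85
eef_pos: [0.5124, 0.1676, 0.4044]
ee_rot: [-3.141, -0.001, 2.791]
wrist_force: [0.6, -0.4, -0.0]
opening: 1.0
gripper_force: 0.0
```

Run:
```python
from h import *
s=monitor.sense();print(s["eef_pos"],s["ee_rot"],s["joint_positions"].round(3))
Rm=R.from_euler("xyz",s["ee_rot"])
print(Rm.inv().apply(np.array([.5127,.1675,.322])-s["eef_pos"])*100, np.degrees(Rm.as_matrix()))
c=cam("scene");cv2.imwrite("pics/s2.png",cv2.resize(c["color"][60:240,270:470],(800,720))[:600,:,::-1])
```

```text
[0.51238757 0.16760671 0.40435646] [-3.14136238e+00 -9.48289482e-04  2.79081912e+00] [ 0.313  0.22   1.817  0.     1.105 -0.907]
[-4.08174409e-02  2.61084246e-03  8.23561037e+00] [[-5.38068542e+01  1.96882122e+01 -5.55581079e-02]
 [ 1.96882156e+01  5.38068813e+01  6.27998855e-03]
 [ 5.43329769e-02 -1.31935299e-02 -5.72957522e+01]]
```

View pics/s2.png

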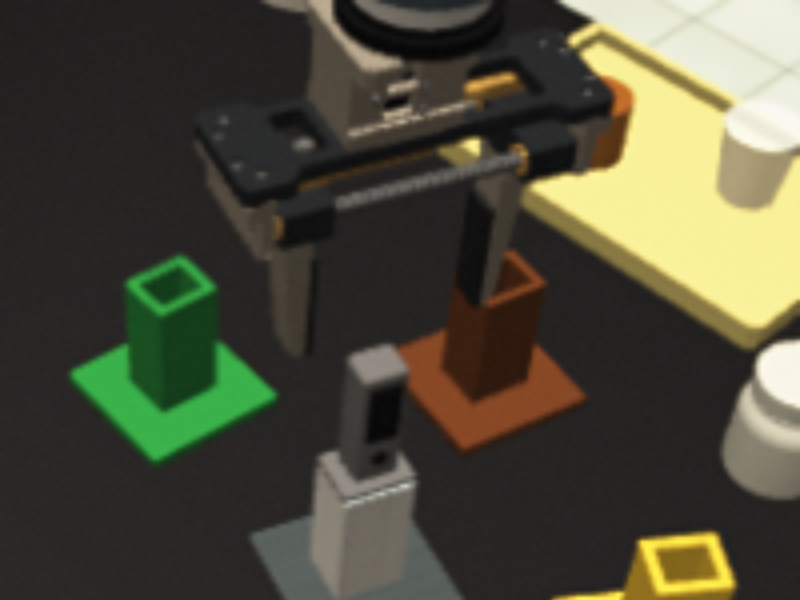

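The open fingers straddle the probe: tips near crop (295,350) and (480,300), probe top at (375,360). I'll lower 8.24 cm and grip.

Call:
drive_tool:
  targets:
    - {"angular":[0,0,0],"travel":[-0.04,0,3],"claw":-1}
    - {"angular":[0,0,0],"travel":[0,0,2.5],"claw":-1}
    - {"angular":[0,0,0],"travel":[0,0,1.74],"claw":-1}
    - {"angular":[0,0,0],"travel":[0,0,1.0],"claw":-1}
    - {"angular":[0,0,0],"travel":[0,0,0],"claw":-1}

```text
t: 2.52
eef_pos: [0.513, 0.1676, 0.322]
ee_rot: [-3.141, -0.001, 2.792]
wrist_force: [-0.4, -0.1, 0.4]
opening: 0.996
gripper_force: 0.0
```

Call:
drive_tool:
  targets:
    - {"angular":[0,0,0],"travel":[0,0,0],"claw":1}
    - {"angular":[0,0,0],"travel":[0,0,0],"claw":1}
    - {"angular":[0,0,0],"travel":[0,0,0],"claw":1}
    - {"angular":[0,0,0],"travel":[0,0,0],"claw":1}
    - {"angular":[0,0,0],"travel":[0,0,0],"claw":1}
  squeeze: 25

```text
t: 3.15
eef_pos: [0.5132, 0.1673, 0.3224]
ee_rot: [3.142, 0.0, 2.792]
wrist_force: [-0.7, -0.0, 0.2]
opening: 0.477
gripper_force: 0.0
```

Call:
drive_tool:
  targets:
    - {"angular":[0,0,0],"travel":[0,0,0],"claw":1}
    - {"angular":[0,0,0],"travel":[0,0,0],"claw":1}
    - {"angular":[0,0,0],"travel":[0,0,0],"claw":1}
    - {"angular":[0,0,0],"travel":[0,0,0],"claw":1}

```text
t: 3.65
eef_pos: [0.5131, 0.1673, 0.3222]
ee_rot: [-3.141, -0.0, 2.792]
wrist_force: [-0.2, 0.3, -1.6]
opening: 0.304
gripper_force: 25.0
```

Call:
drive_tool:
  targets:
    - {"angular":[0,0,0],"travel":[0,0,0],"claw":1}
    - {"angular":[0,0,0],"travel":[0,0,-1],"claw":1}
    - {"angular":[0,0,0],"travel":[0,0,-2],"claw":1}
    - {"angular":[0,0,0],"travel":[0,0,-2],"claw":1}
    - {"angular":[0,0,0],"travel":[0,0,-2],"claw":1}

```text
t: 4.28
eef_pos: [0.5131, 0.1673, 0.3936]
ee_rot: [3.141, 0.0, 2.792]
wrist_force: [0.7, -0.5, -1.2]
opening: 0.305
gripper_force: 25.0
```

Call:
drive_tool:
  targets:
    - {"angular":[0,0,0],"travel":[0,0,-2],"claw":1}
    - {"angular":[0,0,0],"travel":[0,0,-2],"claw":1}
    - {"angular":[0,0,0],"travel":[0,0,-2],"claw":1}
    - {"angular":[0,0,0],"travel":[0,0,0],"claw":1}
    - {"angular":[0,0,0],"travel":[0,0,0],"claw":1}

```text
t: 4.9
eef_pos: [0.5128, 0.1672, 0.4518]
ee_rot: [-3.141, -0.0, 2.792]
wrist_force: [0.2, 0.9, -1.9]
opening: 0.31
gripper_force: 25.0
```

Run:
```python
from h import *
s=monitor.sense();print(s["t"],s["eef_pos"],s["ee_rot"],s["wrist_force"],s["gripper_force"])
Rm=R.from_euler("xyz",s["ee_rot"])
tip=s["eef_pos"]+Rm.apply([0,0,.3072])
for p in((.5917,-.2482,tip[2]),(.578,-.1458,tip[2])): print(Rm.inv().apply(np.array(p)-tip)*100)
c=cam("scene");import pickle;pickle.dump(c,open("s3.pkl","wb"));cv2.imwrite("pics/s3.png",cv2.resize(c["color"][80:230,280:480],(800,600),interpolation=cv2.INTER_CUBIC)[...,::-1])
print("expect tip",tip,proj(c,tip),(proj(c,tip)-[280,80])*4, proj(c,s["eef_pos"]+Rm.apply([0,0,.141])))
```

```text
4.9 [0.51284971 0.16723054 0.45181701] [-3.14123445e+00 -4.23447915e-04  2.79182831e+00] [ 0.18086058  0.91747546 -1.91607264] 24.99799758195877
[-2.16564497e+01 -3.63147504e+01  3.83771070e-03]
[-1.68603922e+01 -2.71642131e+01  2.59083207e-03]
expect tip [0.51268979 0.16717174 0.14461706] [363.3 162.5] [333.2 330. ] [370.1 100.2]
```

View pics/s3.png

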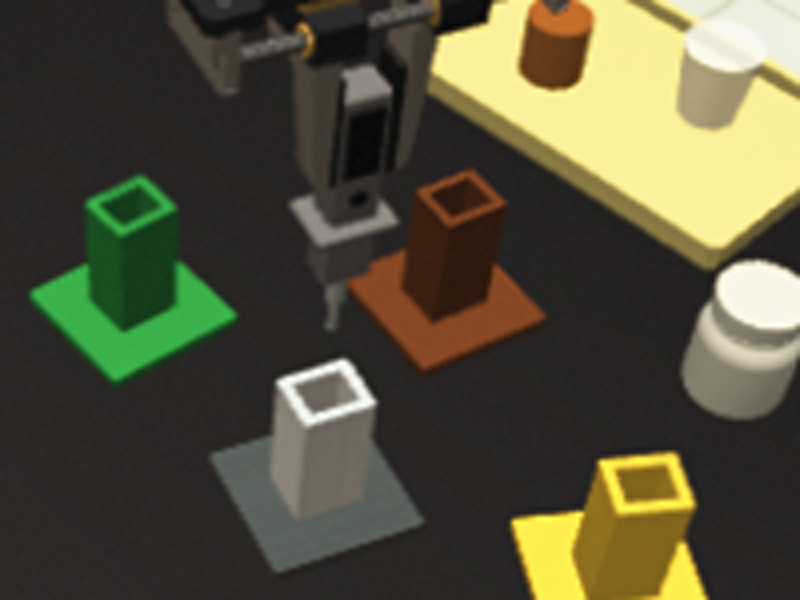

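The probe came out straight. Its tip shows at crop (332,328) against a predicted (333,330). Next I go over the tall contact.

Call:
drive_tool:
  targets:
    - {"angular":[0,0,0],"travel":[-1.08,-1.82,0],"claw":1}
    - {"angular":[0,0,0],"travel":[-2.166,-3.631,0],"claw":1}
    - {"angular":[0,0,0],"travel":[-2.166,-3.631,0],"claw":1}
    - {"angular":[0,0,0],"travel":[-2.166,-3.631,0],"claw":1}
    - {"angular":[0,0,0],"travel":[-2.166,-3.631,0],"claw":1}

```text
t: 5.58
eef_pos: [0.5486, -0.021, 0.4513]
ee_rot: [-3.141, -0.001, 2.792]
wrist_force: [-0.3, 1.1, -1.0]
opening: 0.303
gripper_force: 25.0
```

Call:
drive_tool:
  targets:
    - {"angular":[0,0,0],"travel":[-2.166,-3.631,0],"claw":1}
    - {"angular":[0,0,0],"travel":[-2.166,-3.631,0],"claw":1}
    - {"angular":[0,0,0],"travel":[-2.166,-3.631,0],"claw":1}
    - {"angular":[0,0,0],"travel":[-2.166,-3.631,0],"claw":1}
    - {"angular":[0,0,0],"travel":[-2.166,-3.631,0],"claw":1}

```text
t: 6.2
eef_pos: [0.5881, -0.2287, 0.4511]
ee_rot: [3.141, -0.002, 2.792]
wrist_force: [-0.6, -0.5, -1.6]
opening: 0.301
gripper_force: 25.0
```

Call:
drive_tool:
  targets:
    - {"angular":[0,0,0],"travel":[-1.08,-1.82,0],"claw":1}
    - {"angular":[0,0,0],"travel":[0,0,2.0],"claw":1}
    - {"angular":[0,0,0],"travel":[0,0,2.0],"claw":1}
    - {"angular":[0,0,0],"travel":[0,0,1.0],"claw":1}
    - {"angular":[0,0,0],"travel":[0,0,0],"claw":1}

```text
t: 6.82
eef_pos: [0.592, -0.2476, 0.4015]
ee_rot: [3.141, -0.002, 2.792]
wrist_force: [0.2, 0.6, -1.4]
opening: 0.304
gripper_force: 25.0
```

Call:
drive_tool:
  targets:
    - {"angular":[0,0,0],"travel":[0,0,0],"claw":1}
    - {"angular":[0,0,0],"travel":[0,0,0],"claw":1}

```text
t: 7.08
eef_pos: [0.5923, -0.2481, 0.4031]
ee_rot: [-3.142, 0.001, 2.792]
wrist_force: [-0.6, 0.5, -0.9]
opening: 0.303
gripper_force: 25.0
```

Run:
```python
from h import *
s=monitor.sense();print(s["t"],s["eef_pos"],s["ee_rot"],s["wrist_force"],s["gripper_force"],s["joint_positions"].round(2))
Rm=R.from_euler("xyz",s["ee_rot"])
tip=s["eef_pos"]+Rm.apply([0,0,.3072])
print(tip,Rm.inv().apply(np.array([.5917,-.2482,.07])-tip)*100)
a=cam("scene");b=cam("top")
A=cv2.resize(a["color"][255:365,190:263],(400,600),interpolation=cv2.INTER_CUBIC)
B=cv2.resize(b["color"][190:290,375:441],(400,600),interpolation=cv2.INTER_CUBIC)
cv2.imwrite("pics/s4.png",np.hstack([A,B])[...,::-1])
print("scene tip",(proj(a,tip)-[190,255])*5.47,"tall",(proj(a,[.5917,-.2482,.07])-[190,255])*5.47)
```

```text
7.075 [ 0.59230768 -0.24805887  0.40314647] [-3.14155496e+00  1.28069569e-03  2.79192181e+00] [-0.62049721  0.54668261 -0.91061526] 24.99800205230713 [-0.4   0.38  1.6   0.    1.16 -1.62]
[ 0.59267334 -0.24820453  0.09594672] [ 0.09492154 -0.03282212  2.59455365]
scene tip [242.321 333.123] tall [253.261 362.661]
```

View pics/s4.png

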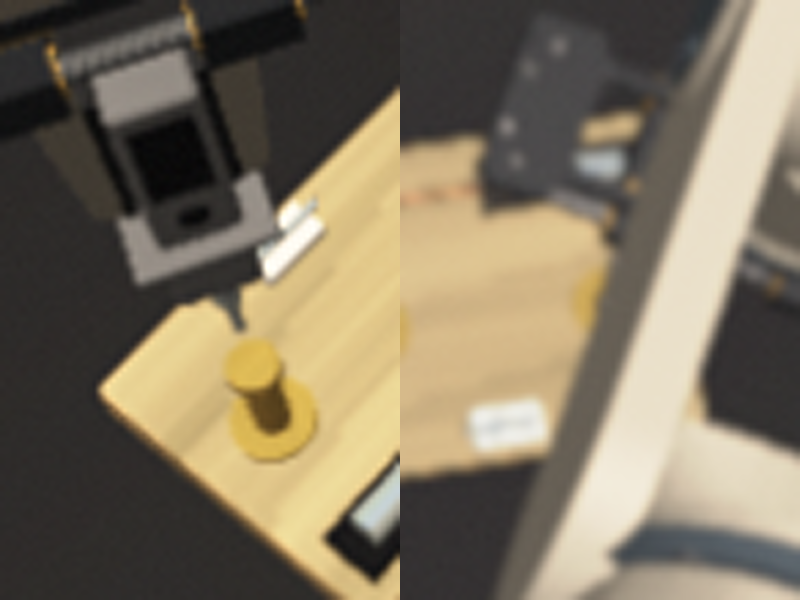

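The tip is at crop (240,330), above the post head at (253,362), and matches the prediction. Pressing in small steps.

Call:
drive_tool:
  targets:
    - {"angular":[0,0,0],"travel":[-0.05,0,1.0],"claw":1}
    - {"angular":[0,0,0],"travel":[0,0,0.8],"claw":1}
    - {"angular":[0,0,0],"travel":[0,0,0.4],"claw":1}
    - {"angular":[0,0,0],"travel":[0,0,0],"claw":1}
    - {"angular":[0,0,0],"travel":[0,0,0],"claw":1}

```text
t: 7.8
eef_pos: [0.5927, -0.2483, 0.3804]
ee_rot: [-3.142, 0.0, 2.792]
wrist_force: [-0.4, 0.5, -2.5]
opening: 0.306
gripper_force: 25.0
```

Call:
drive_tool:
  targets:
    - {"angular":[0,0,0],"travel":[0,0,0.3],"claw":1}
    - {"angular":[0,0,0],"travel":[0,0,0.2],"claw":1}
    - {"angular":[0,0,0],"travel":[0,0,0.1],"claw":1}
    - {"angular":[0,0,0],"travel":[0,0,0.1],"claw":1}
    - {"angular":[0,0,0],"travel":[0,0,0],"claw":1}

```text
t: 8.43
eef_pos: [0.5927, -0.2483, 0.3734]
ee_rot: [-3.142, 0.0, 2.792]
wrist_force: [0.4, -0.2, 0.2]
opening: 0.306
gripper_force: 25.0
```

Run:
```python
from h import *
s=monitor.sense();print(s["t"],s["eef_pos"],s["ee_rot"],s["wrist_force"],s["ft_torque"],s["gripper_force"])
```

```text
8.425 [ 0.59266372 -0.24829858  0.37343338] [-3.14154345e+00  4.51204905e-04  2.79181104e+00] [ 0.42379355 -0.23206221  0.22411299] [-0.0830489  -0.22071857 -0.01543332] 24.99845266342163
```

Call:
drive_tool:
  targets:
    - {"angular":[0,0,0],"travel":[0,0,0],"claw":1}
    - {"angular":[0,0,0],"travel":[0,0,0],"claw":1}
    - {"angular":[0,0,0],"travel":[0,0,0],"claw":1}
    - {"angular":[0,0,0],"travel":[0,0,0],"claw":1}

```text
t: 8.93
eef_pos: [0.5926, -0.2483, 0.3734]
ee_rot: [-3.142, 0.0, 2.792]
wrist_force: [0.4, -1.2, 0.4]
opening: 0.306
gripper_force: 25.0
```

Call:
drive_tool:
  targets:
    - {"angular":[0,0,0],"travel":[0,0,0],"claw":1}
    - {"angular":[0,0,0],"travel":[0,0,0],"claw":1}
    - {"angular":[0,0,0],"travel":[0,0,0],"claw":1}
    - {"angular":[0,0,0],"travel":[0,0,0],"claw":1}

```text
t: 9.43
eef_pos: [0.5926, -0.2483, 0.3733]
ee_rot: [-3.142, 0.0, 2.792]
wrist_force: [0.9, -0.8, 0.9]
opening: 0.304
gripper_force: 25.0
```

Run:
```python
from h import *
s=monitor.sense();print(s["t"],s["eef_pos"],s["ee_rot"],s["wrist_force"],s["ft_torque"],s["gripper_force"])
a=cam("scene")
A=cv2.resize(a["color"][255:365,190:263],(400,600),interpolation=cv2.INTER_CUBIC)
cv2.imwrite("pics/s5.png",A[...,::-1])
Rm=R.from_euler("xyz",s["ee_rot"]);tip=s["eef_pos"]+Rm.apply([0,0,.3072])
print(Rm.inv().apply(np.array([.578,-.1458,tip[2]])-tip)*100)
```

```text
9.425 [ 0.5926029  -0.24827401  0.37329734] [-3.14158721e+00  1.15726805e-04  2.79183514e+00] [ 0.8952843  -0.82966265  0.91968198] [-0.16930976 -0.38061409 -0.02733272] 24.99868780374527
[ 4.88691042e+00  9.12674979e+00 -6.15240191e-04]
```

View pics/s5.png

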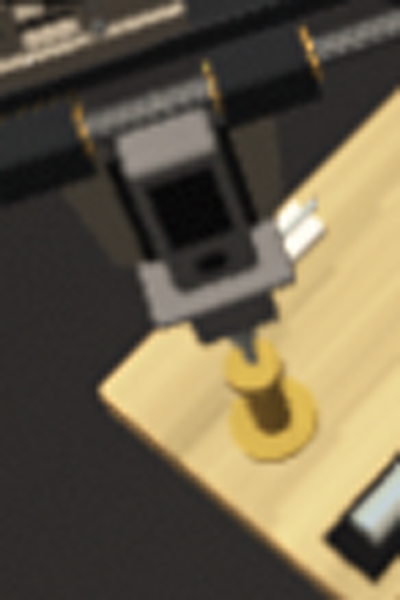

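The tip rests on the centre of the post head at crop (250,355). The force rise of about 2.3 N fits a press of roughly 4 mm, held for over 1 s. Next is the low contact.

Call:
drive_tool:
  targets:
    - {"angular":[0,0,0],"travel":[0,0,-1.0],"claw":1}
    - {"angular":[0,0,0],"travel":[0,0,-2.0],"claw":1}
    - {"angular":[0,0,0],"travel":[0,0,0],"claw":1}
    - {"angular":[0,0,0],"travel":[0.98,1.826,0],"claw":1}
    - {"angular":[0,0,0],"travel":[1.955,3.65,0],"claw":1}

```text
t: 10.1
eef_pos: [0.5831, -0.1861, 0.4022]
ee_rot: [3.142, -0.002, 2.79]
wrist_force: [1.1, 0.4, -0.8]
opening: 0.303
gripper_force: 25.0
```

Call:
drive_tool:
  targets:
    - {"angular":[0,0,0],"travel":[1.955,3.65,0],"claw":1}
    - {"angular":[0,0,0],"travel":[0,0,1.0],"claw":1}
    - {"angular":[0,0,0],"travel":[0,0,2.0],"claw":1}
    - {"angular":[0,0,0],"travel":[0,0,1.0],"claw":1}
    - {"angular":[0,0,0],"travel":[0,0,1.0],"claw":1}

```text
t: 10.72
eef_pos: [0.5778, -0.146, 0.3524]
ee_rot: [-3.141, -0.001, 2.792]
wrist_force: [0.6, 0.3, -1.1]
opening: 0.306
gripper_force: 25.0
```

Call:
drive_tool:
  targets:
    - {"angular":[0,0,0],"travel":[0,0,0.6],"claw":1}
    - {"angular":[0,0,0],"travel":[0,0,0],"claw":1}
    - {"angular":[0,0,0],"travel":[0,0,0],"claw":1}
    - {"angular":[0,0,0],"travel":[0,0,0],"claw":1}

```text
t: 11.22
eef_pos: [0.578, -0.1459, 0.3477]
ee_rot: [3.142, 0.001, 2.792]
wrist_force: [0.8, 0.3, -2.3]
opening: 0.3
gripper_force: 25.0
```

Call:
drive_tool:
  targets:
    - {"angular":[0,0,0],"travel":[0,0,0.5],"claw":1}
    - {"angular":[0,0,0],"travel":[0,0,0.3],"claw":1}
    - {"angular":[0,0,0],"travel":[0,0,0.15],"claw":1}
    - {"angular":[0,0,0],"travel":[0,0,0.1],"claw":1}
    - {"angular":[0,0,0],"travel":[0,0,0],"claw":1}

```text
t: 11.85
eef_pos: [0.578, -0.1458, 0.3369]
ee_rot: [3.142, 0.0, 2.792]
wrist_force: [-0.1, -0.9, 0.4]
opening: 0.303
gripper_force: 25.0
```

Call:
drive_tool:
  targets:
    - {"angular":[0,0,0],"travel":[0,0,0],"claw":1}
    - {"angular":[0,0,0],"travel":[0,0,0],"claw":1}
    - {"angular":[0,0,0],"travel":[0,0,0],"claw":1}
    - {"angular":[0,0,0],"travel":[0,0,0],"claw":1}

```text
t: 12.35
eef_pos: [0.5779, -0.1458, 0.3369]
ee_rot: [3.142, 0.0, 2.792]
wrist_force: [-0.3, 0.4, 0.6]
opening: 0.303
gripper_force: 25.0
```

Call:
drive_tool:
  targets:
    - {"angular":[0,0,0],"travel":[0,0,0],"claw":1}
    - {"angular":[0,0,0],"travel":[0,0,0],"claw":1}
    - {"angular":[0,0,0],"travel":[0,0,0],"claw":1}
    - {"angular":[0,0,0],"travel":[0,0,0],"claw":1}

```text
t: 12.85
eef_pos: [0.578, -0.1458, 0.3368]
ee_rot: [3.142, 0.0, 2.792]
wrist_force: [0.6, 0.4, 1.8]
opening: 0.305
gripper_force: 25.0
```

Run:
```python
from h import *
s=monitor.sense();print(s["t"],s["eef_pos"],s["ee_rot"],s["wrist_force"],s["joint_positions"].round(2))
a=cam("scene")
A=cv2.resize(a["color"][230:340,230:303],(400,600),interpolation=cv2.INTER_CUBIC)
cv2.imwrite("pics/s6.png",A[...,::-1])
```

```text
12.85 [ 0.57795044 -0.14578686  0.33681125] [3.14157083e+00 1.19535031e-04 2.79177074e+00] [0.61601662 0.4474702  1.76264827] [-0.25  0.38  1.76  0.    1.   -1.47]
```

View pics/s6.png

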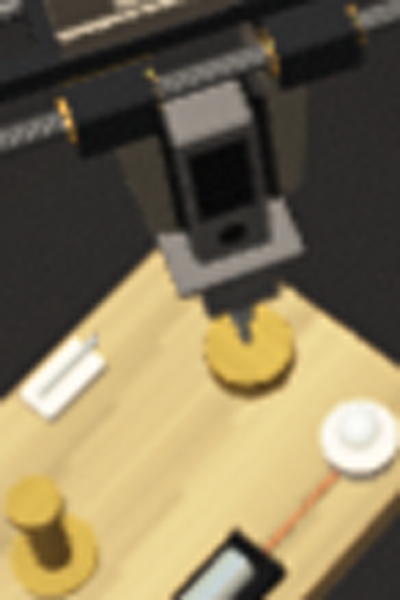

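The tip is pressed near the centre of the low disc at crop (247,335), with an Fz rise of about 2 N, held for over 1 s. Now I lift and lean.

Call:
drive_tool:
  targets:
    - {"angular":[0,0,0],"travel":[0,0,-1],"claw":1}
    - {"angular":[0,0,0],"travel":[0,0,-3],"claw":1}
    - {"angular":[0,0,0],"travel":[0,0,-4],"claw":1}
    - {"angular":[0,0,0],"travel":[0,0,-4],"claw":1}
    - {"angular":[0,0,0],"travel":[0,0,-4],"claw":1}

```text
t: 13.52
eef_pos: [0.5774, -0.1456, 0.4983]
ee_rot: [-3.141, -0.001, 2.792]
wrist_force: [0.8, 0.6, -0.8]
opening: 0.304
gripper_force: 25.0
```

Call:
drive_tool:
  targets:
    - {"angular":[0,0,0],"travel":[0,0,-3],"claw":1}
    - {"angular":[0,0,0],"travel":[0,0,-1],"claw":1}
    - {"angular":[0,-0.06,0],"travel":[0,0,0],"claw":1}
    - {"angular":[0,-0.1,0],"travel":[0,0,0],"claw":1}
    - {"angular":[0,-0.1,0],"travel":[0,0,0],"claw":1}

```text
t: 14.15
eef_pos: [0.5776, -0.1457, 0.5354]
ee_rot: [-3.141, 0.261, 2.792]
wrist_force: [-0.9, 0.2, -1.8]
opening: 0.302
gripper_force: 25.0
```

Call:
drive_tool:
  targets:
    - {"angular":[0,-0.12,0],"travel":[0,0,0],"claw":1}
    - {"angular":[0,-0.12,0],"travel":[0,0,0],"claw":1}
    - {"angular":[0,-0.12,0],"travel":[0,0,0],"claw":1}
    - {"angular":[0,-0.1,0],"travel":[0,0,0],"claw":1}
    - {"angular":[0,-0.065,0],"travel":[0,0,0],"claw":1}

```text
t: 14.78
eef_pos: [0.5771, -0.1455, 0.5351]
ee_rot: [-3.141, 0.784, 2.792]
wrist_force: [0.2, -0.1, -2.0]
opening: 0.303
gripper_force: 25.0
```

Call:
drive_tool:
  targets:
    - {"angular":[0,0,0],"travel":[0,0,0],"claw":1}
    - {"angular":[0,0,0],"travel":[0,0,0],"claw":1}
    - {"angular":[0,0,0],"travel":[0,0,0],"claw":1}
    - {"angular":[0,0,0],"travel":[0,0,0],"claw":1}
    - {"angular":[0,0,0],"travel":[0,0,0],"claw":1}

```text
t: 15.4
eef_pos: [0.578, -0.1458, 0.5368]
ee_rot: [-3.142, 0.785, 2.792]
wrist_force: [0.3, -0.1, -2.0]
opening: 0.304
gripper_force: 25.0
```

Run:
```python
from h import *
s=monitor.sense();print(s["t"],s["eef_pos"],s["ee_rot"],s["wrist_force"],s["gripper_force"],abs(s["qvel"]).max())
Rm=R.from_euler("xyz",s["ee_rot"]);tip=s["eef_pos"]+Rm.apply([0,0,.3072])
print(tip,"z",Rm.apply([0,0,1]),"disp",Rm.apply([-1,0,0]))
a=cam("scene");print(proj(a,tip));cv2.imwrite("pics/s7.png",a["color"][...,::-1])
```

```text
15.4 [ 0.57796531 -0.14579268  0.53678735] [-3.14155228  0.78476957  2.79182003] [ 0.26488773 -0.13413139 -2.02892299] 24.997968077659607 0.0015246349247182607
[ 0.78190322 -0.22019649  0.31942764] z [ 0.66386039 -0.2421999  -0.70755112] disp [ 0.66470937 -0.2424666   0.70666216]
[313.6 329.6]
```

View pics/s7.png

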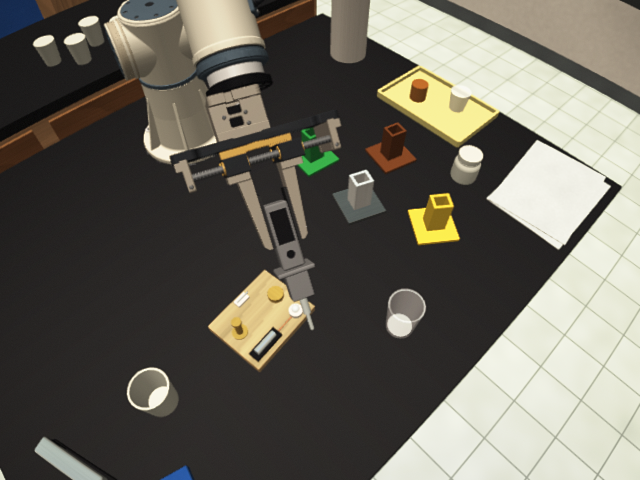

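The probe leans 45° with its display up and its tip at (312,328), as predicted, about 0.32 m above the bench. The bystanders at (405,313), (153,391) and (466,165) are where they were.

```bash
python3 -c "
from station import robot
print(robot.finish_job())"
```

```text
the job is handed in; nothing more can be done
None
```

The job is handed in at about 15.5 s: the tall contact, then the low one, were each pressed about 4 mm for over a second, and the probe is held still at 45° with its display up, its tip about 32 cm above the bench, and the beaker, cup and jar left in place.

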